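# Pack a sprung cell clamp with spacer plates and hold it shut

## Robot

A 6-joint arm with a two-finger parallel gripper is mounted at the origin on a cart in front of the work surface, level with it; the furniture and walls round the work are solid. World frame = base frame: x ahead of the robot, y to its left, z up, the work surface at z = 0. Lengths are in m, angles in rad, forces in N, time in s.
With the tool pointing down it reaches from about 0.35 to 0.925 m from the base axis. Payload 6.4 kg.
Tool frame: the origin (TCP) lies at the very end of the fingers, on their centre line; the grasp point (between the pads) lies behind it (hold_point_z is the z of the grasp point in the tool frame, in m); z points along the fingers, y is the direction in which the jaws open and shut (so a half turn about z gives the same grasp; the last joint's range is limited). The gripper opens to 94 mm and grips with 3 to 60 N. Pads are 16 mm wide; open, the fingers measure 119 mm over their backs; the gripper's body (75 mm by 177 mm) begins 78 mm behind the grasp point.
Start: joints at [0.975, 0.245, 1.558, -0, 1.339, -0.174], TCP at [0.266, 0.593, 0.205] pointing down, gripper open.
Joint ranges: [-3.13, 3.13], [-1.02, 2.26], [0.13, 2.54], [-0.95, 4.09], [0.21, 2.88], [-2.74, 2.74]. Speed limits (rad/s): [2.57, 2.57, 3.14, 3.14, 3.14, 3.14].

## Interface

Orientations are given as a rotation vector (axis times angle).
In Python, from bench import get_obs, capture, calibration, hand_in, find_in, regions_of, hold_point_z gives the robot as it stands. The module is installed in compiled form; this text tells all that it offers.
- The arm moves only by the shell command python3 -m crank 'ROWS' [OPENING] [FORCE]. ROWS is a JSON object of lists of equal length, an entry for each row: "delta_pos": the shift along the tool's x, y, z in cm, a list of three; "angular": the turn, a rotation vector about the tool's x, y, z in degrees, a list of three. In form: {"delta_pos": [[tx, ty, tz], ...], "angular": [[rx, ry, rz], ...]}. A call has 1 to 20 rows; each row is the pose to reach, as a shift and turn from the pose measured when the call began, along the tool's axes at that moment; what a row does not reach only later rows make up. A row lasts 1/8 s, in which the tool goes at most 62.5 mm and 10.7 degrees, less where a joint would pass 70% of its speed; a pose out of reach is approached as far as the arm can. A call with a gripper value outside its range is refused whole. OPENING is the finger opening in cm, from 0 to 9.4, set as the call begins (- or left out, the last holds). The fingers move at their own pace and stop on an object; FORCE is the grip in N (left out, the last holds). Time passes only in rows, so rows that repeat a pose let the fingers close. It gives the time, the measured TCP pose, the force and the opening at its end, in the units of the state.
- get_obs(): the state, without advancing time (a new reading comes with each control period).
- capture(name): name is "scene" or "top" or "wrist"; returns (picture, depth): 384x512x3 uint8, blue, green, red; 384x512 float32, m along the optical axis (not along the pixel's ray), 0 where there is no reading.
- calibration(name): a dict with "K" (3x3 intrinsics, pixels), "cam_to_world" (4x4, takes a point from camera to world coordinates). Camera axes: x right, y up, looking along -z (the intrinsics and any distortion apply to the point x, -y, -z); pixel columns grow to the right and rows downward; lengths in m; the calibration is good to about 2 mm. The wrist camera is an equidistant fisheye: a pixel r from the principal point sees the ray r / f radians off the axis. A picture is of the moment at which its call begins: read the wrist's pose just before it. calibration takes no time and is no camera call; for the wrist camera it gives the pose at the moment of the call.
- hand_in(): hands the job in, once; it reports no verdict.
Trained networks look in the newest picture that a camera, given by its name, has taken for a name from the list of things; names that differ only in an ending like _2 or _b are one class to them, and where a whole thing is asked for, a point or a joint stands for the part that bears it (a point fixed in the world has none). Each returns a list of dicts, best first, with "conf" (0 to 1); they miss things now and then, are a little off and sometimes report something else, mostly with a low value. They report only what shows in the picture. A call takes as long as a camera call.
- find_in(camera, query): "rect" ([left, top, right, bottom] in pixels, round what is visible of it).
- regions_of(camera, query): "region" (384x512 bool, what is visible of it) and "rect" ([left, top, right, bottom] in pixels, round what is visible of it).
The state is a dict: "time": time; "q": joint angles; "joint_velocities": joint speeds; "joint_efforts": joint torques, N m; "tcp_pos": TCP position; "ee_rot": TCP orientation; "ft_force": force on the tool from outside, world axes, zero at the start; "ft_torque": the same for the moment, N m; "opening": finger opening in m.
Only numpy, scipy, OpenCV 4.12 (cv2) and the standard library are available. Lean on these libraries where they do the work, as an engineer would, in place of code of your own. Each camera call takes 0.05 s, during which the arm holds its last target.

## Task

In the small bench clamp, fill the gap between the sample cell and the sprung jaw with spacer plates from the rack, standing side by side in the channel, ears up, until the jaw closes on the stack: when you slide its upright tab towards the cell, the jaw must meet the stack and give on its spring before the carriage reaches its end stop. Finish while holding the tab pushed there, without forcing it, so that the jaw keeps bearing on the stack (it springs open if let go). Leave spare spacers standing in the rack and do not disturb the beaker and the two small bottles.

Things in the scene. Friction and masses are not known exactly. Their poses are not given: they have to be found in the camera images.
- clamp: Bench clamp fixed to the worktop, base 215 x 66 x 8 mm. Origin: underside, mid-width; x axis points along the clamp from tab and jaw (-x end, nearer the robot) to the sample cell (+x end), z up. Spacers stand on the base's top, 8 mm above the worktop, in a channel 43 mm wide (x = -20 to 86 mm) whose sides rise 10 mm above that floor, with sloped lead-ins to 18 mm.
- clamp_floor (a point): Fixed point on the channel floor at clamp x = -30 mm, under the jaw's front face when the carriage is fully open (57 mm ahead of the tab's middle). The open gap is the distance from here to cell_face, between 32 and 69 mm.
- cell_face (a point): Middle of the lower edge, on the channel floor, of the sample cell's face that looks at the jaw; axes as the clamp's. The cell: grey block 30 mm along the clamp, 38 mm wide, 50 mm high, round window on top, bolted to the clamp at a place that varies.
- tab (a point): Point on the carriage's upright tab to grip or push; axes as the clamp's. The tab is a plate 10 mm thick along the clamp, 40 mm wide; its top is 16 mm above this point (78 mm above the worktop), free to 40 mm below it. Between the tab and the jaw's back there are 44 mm of room, with a spring rod up to 31 mm above the worktop.
- carriage (a joint): How far the carriage with tab and jaw has been slid towards the cell, m: 0 fully open (rest, held there by a light return spring of 0.3 N plus 60 N/m), 0.028 at its end stop.
- jaw (a joint): How far the jaw (plate 8 mm thick, 36 mm wide, its front face 10 to 56 mm above the worktop) is pushed back on its spring against the carriage, m: 0 when it touches nothing, 0.012 bottomed out. Spring: 2 N to start, then 500 N/m.
- rack: Grey block fixed to the worktop, 128 x 56 x 16 mm, with four pockets in a row along its x axis at x = -45, -15, 15, 45 mm, each holding one spacer upright; pocket floor 4 mm above the worktop, about 1 mm of play. Origin: centre of its underside.
- spacer_0_mid (a point): Centre, half-way up, of spacer plate 1 of 4, all alike: white plastic, 16 mm thick (its x), 36 mm wide (y), 60 mm high (z up), 45 g. Two ears 6 mm thick, mid-thickness, make it 46 mm wide from 26 mm above its lower edge to its top: grip across the ears, 14 mm above this point (fingers up to 24 mm wide clear the neighbours). Starts upright in the rack at rack x = -45 mm.
- spacer_1_mid (a point): Centre, half-way up, of spacer plate 2 of 4, all alike: white plastic, 16 mm thick (its x), 36 mm wide (y), 60 mm high (z up), 45 g. Two ears 6 mm thick, mid-thickness, make it 46 mm wide from 26 mm above its lower edge to its top: grip across the ears, 14 mm above this point (fingers up to 24 mm wide clear the neighbours). Starts upright in the rack at rack x = -15 mm.
- spacer_2_mid (a point): Centre, half-way up, of spacer plate 3 of 4, all alike: white plastic, 16 mm thick (its x), 36 mm wide (y), 60 mm high (z up), 45 g. Two ears 6 mm thick, mid-thickness, make it 46 mm wide from 26 mm above its lower edge to its top: grip across the ears, 14 mm above this point (fingers up to 24 mm wide clear the neighbours). Starts upright in the rack at rack x = 15 mm.
- spacer_3_mid (a point): Centre, half-way up, of spacer plate 4 of 4, all alike: white plastic, 16 mm thick (its x), 36 mm wide (y), 60 mm high (z up), 45 g. Two ears 6 mm thick, mid-thickness, make it 46 mm wide from 26 mm above its lower edge to its top: grip across the ears, 14 mm above this point (fingers up to 24 mm wide clear the neighbours). Starts upright in the rack at rack x = 45 mm.
- wooden_box (a point): Not handled, an obstacle: middle of the foot of a fixed wooden box to the right of the clamp, 181 mm deep (x), 240 mm wide (y), 250 mm high, a round vessel on top of it to about 370 mm. It stands between the robot's start and the work: go round its front or over it.
- small_beaker: Small glass beaker, 53 mm wide, 65 mm high, behind the clamp; bystander. Origin: centre of underside.
- black_cap_bottle: Small bottle with black cap, 36 mm wide, 61 mm high, behind the clamp; bystander. Origin: centre of underside.
- dropper_bottle: Small brown bottle with black cap, 42 mm wide, 93 mm high, to the left of the rack; bystander. Origin: centre of underside.

How it is judged:
By the outcome, as a careful person would: the job done as asked, in the order asked, and still so for the second after the job is handed in, while the arm keeps its last pose, push and grip.
It also fails if it takes over 72 s, if anything falls off the work surface, if the arm or the gripper's body presses on something with over 40 N, if the wrist force passes 120 N, or if a joint passes its speed limit or range.

## Working session

There is one attempt and no reset: what is moved stays moved. The work goes in short steps, Python scripts to look and compute and a shell command to move; the robot and the scene stay as the last step left them, time stands still between calls to the robot, and variables do not carry over. Pictures are saved under pics/ and viewed, and the job is handed in when it is done.

```bash
mkdir -p pics; cat > h.py <<'E'
import numpy as np, cv2
from bench import *
from scipy.spatial.transform import Rotation as R
def cloud(cam,depth,cal=None):
    c=cal or calibration(cam); K=np.array(c["K"]);T=np.array(c["cam_to_world"])
    v,u=np.mgrid[0:384,0:512].astype(float)
    x=(u-K[0,2])/K[0,0];y=(v-K[1,2])/K[1,1]
    if cam=="wrist":
        r=np.hypot(x,y)+1e-9; s=np.tan(r)/r; x=x*s;y=y*s
    P=np.stack([x*depth,-y*depth,-depth],-1)
    W=P@T[:3,:3].T+T[:3,3]
    W[depth<=0]=np.nan
    return W
E
python3 - <<'E'
from h import *
o=get_obs(); print({k:np.round(v,3) for k,v in o.items()}, hold_point_z)
for n in ["scene","top","wrist"]:
    c=calibration(n); print(n,np.round(c["K"],1).tolist(),np.round(c["cam_to_world"],3).tolist(),[k for k in c])
    p,d=capture(n); cv2.imwrite(f"pics/{n}0.png",p); np.save(f"{n}0.npy",d)
E
```

```text
{'time': np.float64(0.0), 'q': array([ 0.975,  0.246,  1.559,  0.   ,  1.339, -0.174]), 'joint_velocities': array([-0.   ,  0.001, -0.001,  0.   ,  0.001,  0.   ]), 'joint_efforts': array([-1.0000e-03, -4.1586e+01, -3.1459e+01,  6.8000e-02,  3.3000e-02,
       -0.0000e+00]), 'tcp_pos': array([0.266, 0.593, 0.204]), 'ee_rot': array([-6.570e-01, -3.071e+00,  3.000e-03]), 'ft_force': array([-0.98, -0.1 , -0.11]), 'ft_torque': array([-0.016, -0.007, -0.001]), 'opening': np.float64(0.094)} -0.0188
scene [[357.7, 0.0, 256.1], [0.0, 357.7, 190.1], [0.0, 0.0, 1.0]] [[0.612, 0.492, -0.619, 0.035], [-0.79, 0.403, -0.462, -0.249], [0.022, 0.772, 0.636, 0.647], [0.0, 0.0, 0.0, 1.0]] ['K', 'cam_to_world']
top [[360.5, 0.0, 254.9], [0.0, 360.5, 192.8], [0.0, 0.0, 1.0]] [[0.125, 0.971, -0.203, 0.379], [-0.992, 0.121, -0.028, 0.156], [-0.003, 0.205, 0.979, 1.171], [0.0, 0.0, 0.0, 1.0]] ['K', 'cam_to_world']
wrist [[297.3, 0.0, 253.1], [0.0, 297.3, 193.4], [0.0, 0.0, 1.0]] [[0.41, -0.881, -0.237, 0.196], [0.912, 0.396, 0.107, 0.624], [-0.001, -0.26, 0.966, 0.385], [0.0, 0.0, 0.0, 1.0]] ['K', 'cam_to_world']
```

View pics/scene0.png

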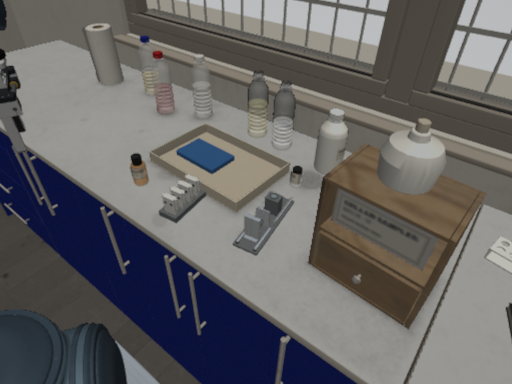

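View pics/top0.png

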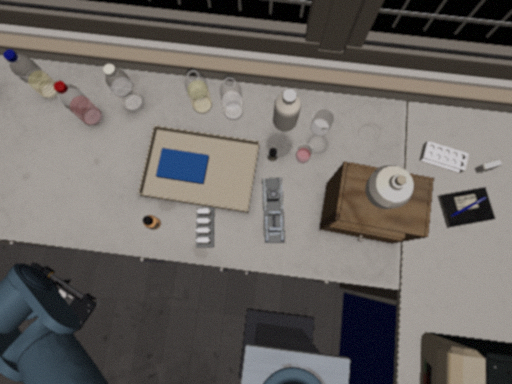

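View pics/wrist0.png

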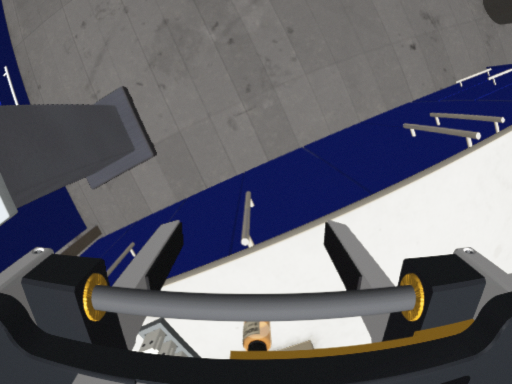

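The scene shows the clamp at about (265,220), the rack at (183,197) and the wooden box at the right. In the top view the clamp is at (273,210), the rack at (204,228), the dropper bottle at (151,221), and the black cap bottle and beaker near (272,154) and (281,143). Next I'll measure positions.

```bash
python3 - <<'E'
from h import *
for n in ["scene","top"]:
    W=cloud(n,np.load(n+"0.npy")); np.save(f"W_{n}.npy",W)
    for q in ["clamp","rack","spacer_0_mid","cell_face","tab","jaw","wooden_box","small_beaker","black_cap_bottle","dropper_bottle"]:
        try: r=regions_of(n,q)
        except Exception as e: print(q,e); continue
        for x in r[:5]:
            if x["conf"]<.3: continue
            P=W[x["region"]]; P=P[~np.isnan(P[:,0])]
            print(n,q,round(x["conf"],2),np.round(x["rect"]).astype(int).tolist(),len(P),"med",np.round(np.median(P,0),3),"lo",np.round(np.percentile(P,3,0),3),"hi",np.round(np.percentile(P,97,0),3))
for n,(a,b,c,d) in {"scene":(140,130,320,260),"top":(130,130,330,260)}.items():
    p=cv2.imread(f"pics/{n}0.png")[b:d,a:c]
    cv2.imwrite(f"pics/{n}0z.png",cv2.resize(p,None,fx=4,fy=4,interpolation=cv2.INTER_CUBIC))
E
```

```text
scene clamp 0.7 [233, 193, 293, 256] 1544 med [0.515 0.106 0.013] lo [0.47  0.079 0.001] hi [0.666 0.147 0.076]
scene rack 0.97 [161, 191, 205, 223] 484 med [0.467 0.311 0.014] lo [ 0.425  0.298 -0.001] hi [0.553 0.349 0.018]
scene spacer_0_mid 0.67 [164, 196, 180, 215] 271 med [0.44  0.321 0.046] lo [0.436 0.305 0.015] hi [0.452 0.342 0.065]
scene cell_face 0.65 [130, 158, 147, 187] 454 med [0.475 0.486 0.051] lo [0.461 0.477 0.001] hi [0.499 0.514 0.093]
scene cell_face 0.58 [262, 194, 286, 216] 318 med [0.606 0.12  0.046] lo [0.6   0.108 0.009] hi [0.646 0.141 0.06 ]
scene tab 0.71 [245, 208, 274, 242] 621 med [0.504 0.111 0.042] lo [0.495 0.091 0.01 ] hi [0.559 0.134 0.078]
scene jaw 0.65 [256, 206, 270, 228] 214 med [0.556 0.114 0.04 ] lo [0.551 0.101 0.009] hi [0.595 0.137 0.062]
wooden_box it knows: black_cap_bottle, carriage, cell_face, clamp, clamp_floor, dropper_bottle, jaw, rack, small_beaker, spacer_0_mid, spacer_1_mid, spacer_2_mid, spacer_3_mid, tab
scene black_cap_bottle 0.62 [289, 167, 306, 186] 227 med [0.743 0.139 0.04 ] lo [0.736 0.129 0.008] hi [0.761 0.156 0.062]
[... 509 characters left out ...]
117 0.036] lo [0.492 0.096 0.007] hi [0.56  0.134 0.081]
top jaw 0.43 [267, 212, 283, 212] 35 med [0.554 0.126 0.057] lo [0.552 0.112 0.019] hi [0.56  0.137 0.065]
wooden_box it knows: black_cap_bottle, carriage, cell_face, clamp, clamp_floor, dropper_bottle, jaw, rack, small_beaker, spacer_0_mid, spacer_1_mid, spacer_2_mid, spacer_3_mid, tab
top small_beaker 0.68 [295, 145, 312, 163] 242 med [0.772 0.046 0.031] lo [0.743 0.025 0.02 ] hi [0.792 0.069 0.065]
top black_cap_bottle 0.46 [265, 147, 278, 161] 101 med [0.746 0.15  0.056] lo [0.736 0.136 0.027] hi [0.762 0.165 0.064]
top dropper_bottle 0.6 [144, 217, 160, 231] 204 med [0.478 0.493 0.069] lo [0.462 0.481 0.019] hi [0.498 0.514 0.096]
```

View pics/scene0z.png

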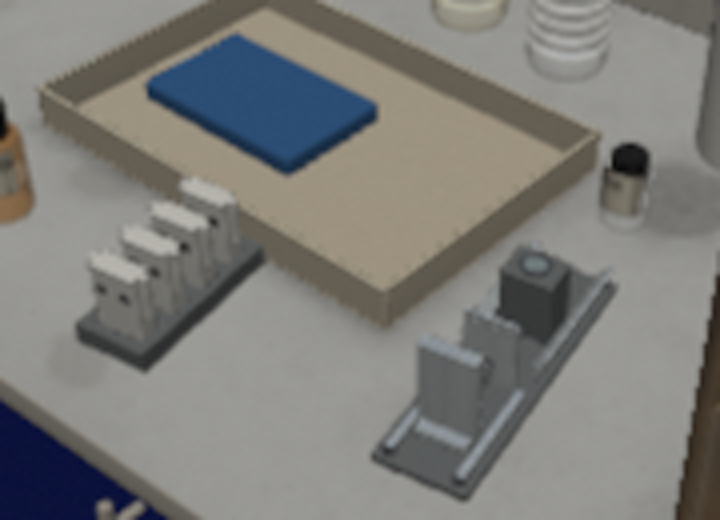

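View pics/top0z.png

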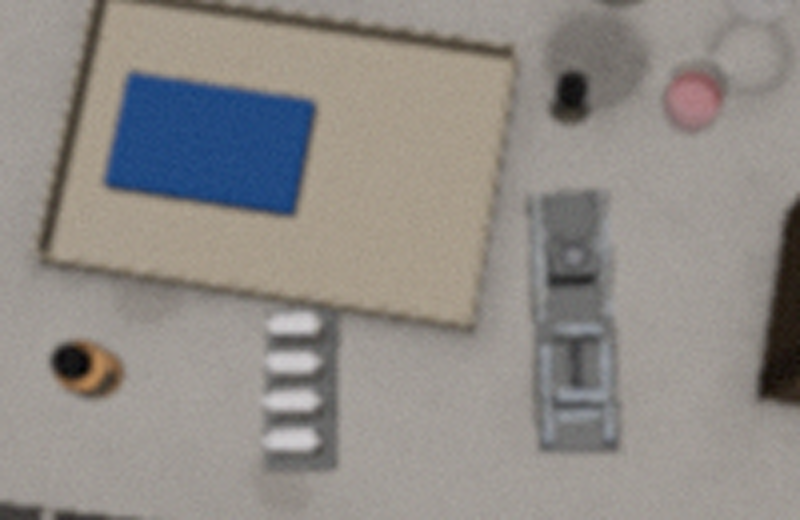

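```bash
python3 - <<'E'
from h import *
def rect(P):
    (c,s,a)=cv2.minAreaRect((P[:,:2]*1000).astype(np.float32)); return np.round(c,1),np.round(s,1),round(a,2),len(P)
for n in ["scene","top"]:
    W=np.load(f"W_{n}.npy"); 
    ok=~np.isnan(W[...,0])
    def sel(x0,x1,y0,y1,z0,z1):
        m=ok&(W[...,0]>x0)&(W[...,0]<x1)&(W[...,1]>y0)&(W[...,1]<y1)&(W[...,2]>z0)&(W[...,2]<z1); return W[m]
    print(n)
    for nm,b in dict(cell=(.585,.66,.09,.17,.05,.07),cellface_all=(.585,.66,.09,.17,.02,.048),jawtop=(.53,.585,.08,.16,.05,.066),tabtop=(.47,.53,.08,.16,.069,.085),base=(.45,.69,.06,.19,.005,.03),rack=(.41,.57,.29,.37,.010,.021),sp=(.41,.57,.28,.38,.056,.07),box=(.4,.9,-.3,.02,.2,.27),table=(.40,.44,.1,.25,-.02,.02)).items():
        P=sel(*b)
        if len(P)>5: print(nm,rect(P),np.round(np.median(P,0),4),np.round(P.min(0),3),np.round(P.max(0),3))
    P=sel(.41,.57,.28,.38,.056,.07)
    for i in range(4):
        pass
    print(np.histogram(P[:,0],bins=np.arange(.42,.57,.004)))
E
```

```text
scene
cell (array([615.3, 127.8]), array([31.8, 37.6]), 9.58, 147) [0.6123 0.126  0.0577] [0.597 0.107 0.05 ] [0.63  0.147 0.061]
cellface_all (array([617.8, 128.8]), array([73.7, 61.9]), 10.14, 206) [0.6036 0.1161 0.0281] [0.586 0.093 0.02 ] [0.659 0.16  0.048]
jawtop (array([555.1, 118.7]), array([ 7.9, 36.9]), 16.5, 65) [0.5552 0.1172 0.0581] [0.551 0.101 0.05 ] [0.564 0.137 0.064]
tabtop (array([505.6, 110.6]), array([10.8, 38.9]), 10.87, 86) [0.5038 0.1093 0.0766] [0.497 0.091 0.069] [0.512 0.13  0.079]
base (array([573.3, 121.1]), array([215.6,  66.5]), 8.9, 1068) [0.5432 0.1057 0.0098] [0.464 0.072 0.005] [0.684 0.169 0.03 ]
rack (array([492.3, 324.9]), array([ 58.7, 138.1]), 89.09, 385) [0.4715 0.3143 0.0151] [0.423 0.294 0.01 ] [0.561 0.355 0.021]
sp (array([491. , 332.9]), array([108.4,  46.6]), 7.58, 362) [0.4821 0.33   0.0625] [0.437 0.304 0.056] [0.546 0.362 0.067]
box (array([ 599.9, -156.2]), array([240. , 163.1]), 85.98, 8251) [ 0.5563 -0.1831  0.2502] [ 0.511 -0.28   0.2  ] [ 0.687 -0.031  0.27 ]
table (array([420. , 175.2]), array([ 39.9, 149.6]), 0.11, 826) [ 0.419
[... 1464 characters left out ...]
1.8, 160. ]), 86.0, 4261) [ 0.5766 -0.1266  0.2502] [ 0.512 -0.277  0.2  ] [ 0.687 -0.028  0.27 ]
table (array([420., 175.]), array([149.5,  39.9]), 90.0, 592) [0.42   0.1749 0.0005] [ 0.4    0.1   -0.007] [0.44  0.25  0.007]
(array([ 0,  0,  0,  2,  9, 19, 18, 16,  5,  0,  0,  7, 21, 19, 14, 14,  2,
        0,  1, 14, 18, 19, 14,  1,  0,  0,  8, 17, 16, 18, 10,  0,  0,  0,
        0,  0,  0]), array([0.42 , 0.424, 0.428, 0.432, 0.436, 0.44 , 0.444, 0.448, 0.452,
       0.456, 0.46 , 0.464, 0.468, 0.472, 0.476, 0.48 , 0.484, 0.488,
       0.492, 0.496, 0.5  , 0.504, 0.508, 0.512, 0.516, 0.52 , 0.524,
       0.528, 0.532, 0.536, 0.54 , 0.544, 0.548, 0.552, 0.556, 0.56 ,
       0.564, 0.568]))
```

```bash
cat >> h.py <<'E'
def down(yaw):  # tool z down, tool y along +-(−sin,cos)(yaw); choose closest to current
    o=get_obs(); Rc=R.from_rotvec(o["ee_rot"]).as_matrix()
    best=None
    for s in (1,-1):
        y=s*np.array([-np.sin(yaw),np.cos(yaw),0]); z=np.array([0,0,-1.]); x=np.cross(y,z)
        M=np.stack([x,y,z],1); a=R.from_matrix(Rc.T@M).magnitude()
        if best is None or a<best[0]: best=(a,M)
    return best[1]
def go(pos,yaw):
    o=get_obs(); Rc=R.from_rotvec(o["ee_rot"]).as_matrix()
    M=down(yaw); d=Rc.T@(np.array(pos)-o["tcp_pos"])*100
    print("from",np.round(o["tcp_pos"],4),"delta cm",np.round(d,2),"ang deg",np.round(np.degrees(R.from_matrix(Rc.T@M).as_rotvec()),2),"t",round(float(o["time"]),2))
E
python3 - <<'E'
from h import *
print(np.round(R.from_rotvec(get_obs()["ee_rot"]).as_matrix(),3))
go((0.6,0.23,0.17),np.radians(8.5))
W=np.load("W_scene.npy"); m=(W[...,0]>.56)&(W[...,0]<.85)&(W[...,1]>.2)&(W[...,1]<.55); print(np.nanpercentile(W[m][:,2],[50,90,99,100]))
E
```

```text
[[-0.912  0.409 -0.   ]
 [ 0.409  0.912  0.   ]
 [ 0.     0.    -1.   ]]
from [0.2661 0.593  0.2055] delta cm [-45.33 -19.45   3.55] ang deg [  0.    -0.   -32.67] t 1.05
[0.00537635 0.02717993 0.03735373 0.04023567]
```

```bash
python3 -m crank '{"delta_pos":[[-2.5,-1,0],[-7,-3,0.3],[-12.5,-5.4,0.8],[-18,-7.7,1.2],[-23.5,-10.1,1.6],[-29,-12.4,2],[-34.5,-14.8,2.5],[-39.5,-17,3],[-43,-18.5,3.4],[-45,-19.3,3.5],[-45.3,-19.4,3.5],[-45.3,-19.4,3.5]],"angular":[[0,0,-2],[0,0,-5],[0,0,-9],[0,0,-13],[0,0,-17],[0,0,-21],[0,0,-25],[0,0,-28],[0,0,-31],[0,0,-32.7],[0,0,-32.7],[0,0,-32.7]]}' 9.4
python3 - <<'E'
from h import *
c=calibration("wrist"); p,d=capture("wrist"); cv2.imwrite("pics/wrist1.png",p); W=cloud("wrist",d,c); np.save("W1.npy",W)
go((0.6,0.23,0.17),np.radians(8.5))
for q in ["spacer_0_mid","tab","cell_face","rack"]:
    for x in regions_of("wrist",q)[:6]:
        if x["conf"]<.3: continue
        P=W[x["region"]]; P=P[~np.isnan(P[:,0])]
        print(q,round(x["conf"],2),np.round(x["rect"]).astype(int).tolist(),len(P),np.round(np.median(P,0),3),np.round(np.percentile(P,3,0),3),np.round(np.percentile(P,97,0),3))
E
```

```text
time: 2.55
tcp_pos: [0.5996, 0.231, 0.1704]
ee_rot: [0.233, -3.133, -0.0]
ft_force: [-0.4, -0.4, 0.2]
opening: 0.0938
from [0.5995 0.2313 0.1705] delta cm [-0.03 -0.14  0.05] ang deg [ 0.01 -0.    0.06] t 2.6
spacer_0_mid 0.58 [341, 46, 394, 73] 930 [0.449 0.325 0.065] [0.438 0.308 0.015] [0.455 0.347 0.067]
tab 0.63 [125, 74, 182, 144] 1685 [0.512 0.12  0.05 ] [0.494 0.097 0.01 ] [0.559 0.139 0.08 ]
tab 0.37 [134, 123, 180, 141] 404 [0.555 0.125 0.057] [0.546 0.106 0.022] [0.561 0.14  0.065]
cell_face 0.61 [141, 170, 185, 208] 1404 [0.611 0.136 0.059] [0.598 0.113 0.017] [0.628 0.151 0.062]
rack 0.83 [327, 47, 382, 161] 2595 [0.493 0.321 0.017] [0.432 0.303 0.003] [0.552 0.363 0.019]
```

View pics/wrist1.png

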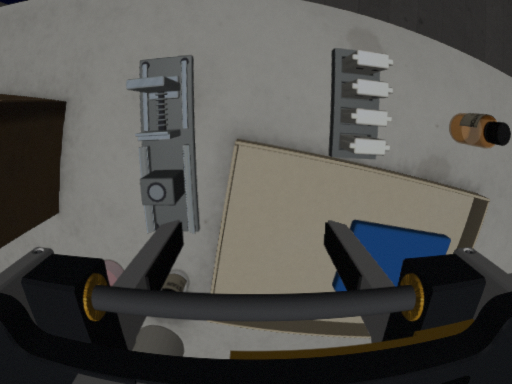

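The wrist view shows the tab at (153,85), the jaw at (155,135), the cell at (160,187), and the four spacers at (372,60), (372,89), (370,118) and (368,147).

```bash
cat > m.py <<'E'
from h import *
def rect(P):
    (c,s,a)=cv2.minAreaRect((P[:,:2]*1000).astype(np.float32)); return np.round(c,1),np.round(s,1),round(a,2),len(P)
def meas(W,boxes):
    ok=~np.isnan(W[...,0])
    for nm,(x0,x1,y0,y1,z0,z1) in boxes.items():
        m=ok&(W[...,0]>x0)&(W[...,0]<x1)&(W[...,1]>y0)&(W[...,1]<y1)&(W[...,2]>z0)&(W[...,2]<z1); P=W[m]
        if len(P)>5: print(nm,rect(P),np.round(np.mean(P,0),4))
E
python3 - <<'E'
from m import *
W=np.load("W1.npy")
meas(W,dict(cell=(.585,.66,.09,.17,.054,.064),jaw=(.53,.585,.08,.16,.052,.068),tab=(.47,.53,.08,.16,.074,.085),base=(.45,.69,.06,.19,.005,.012),rack=(.41,.57,.29,.38,.010,.021),sp=(.41,.57,.28,.38,.060,.07),s0=(.425,.458,.28,.38,.060,.07),s1=(.458,.486,.28,.38,.060,.07),s2=(.486,.518,.28,.38,.060,.07),s3=(.518,.55,.28,.38,.060,.07),table=(.40,.44,.1,.25,-.02,.02),box=(.4,.9,-.3,.02,.2,.27)))
E
```

```text
cell (array([614.9, 131.5]), array([31. , 39.2]), 9.73, 973) [0.6138 0.1328 0.0597]
jaw (array([556.6, 122.1]), array([ 7.9, 36.4]), 7.06, 261) [0.5564 0.1234 0.0598]
tab (array([504.5, 114.4]), array([10.6, 40.1]), 8.78, 418) [0.5047 0.1151 0.0791]
base (array([572.4, 124.8]), array([213.4,  66.5]), 9.02, 4459) [0.5608 0.1284 0.0094]
rack (array([492.8, 336.8]), array([ 86.3, 130.8]), 87.94, 2499) [0.4962 0.3278 0.0172]
sp (array([489.1, 335.4]), array([106.3,  46. ]), 7.61, 2300) [0.4896 0.3343 0.0654]
s0 (array([444.8, 329.5]), array([17. , 46.1]), 6.82, 577) [0.4456 0.3285 0.0652]
s1 (array([474.7, 333.4]), array([16.7, 45.5]), 6.98, 578) [0.4751 0.3324 0.0653]
s2 (array([504.1, 337.5]), array([16. , 45.6]), 8.49, 574) [0.5044 0.3364 0.0654]
s3 (array([533.9, 341.2]), array([16. , 45.6]), 8.53, 571) [0.5338 0.3402 0.0654]
table (array([420., 175.]), array([ 40., 150.]), 0.01, 3861) [0.4202 0.1765 0.0015]
```

```bash
python3 - <<'E'
from h import *
go((0.4446,0.3295,0.10),np.radians(7.5))
go((0.4446,0.3295,0.029),np.radians(7.5))
E
```

```text
from [0.5995 0.2314 0.1706] delta cm [13.85 12.02  7.06] ang deg [0.   0.01 1.09] t 2.8
from [0.5995 0.2314 0.1706] delta cm [13.85 12.02 14.16] ang deg [0.   0.01 1.09] t 2.8
```

```bash
python3 -m crank '{"delta_pos":[[2,1.8,0],[6,5.2,1],[10,8.7,3],[12.8,11,5],[13.7,11.9,6.5],[13.85,12,7],[13.85,12,7]],"angular":[[0,0,0],[0,0,0.5],[0,0,1.1],[0,0,1.1],[0,0,1.1],[0,0,1.1],[0,0,1.1]]}' 7
python3 - <<'E'
from h import *
c=calibration("wrist"); p,d=capture("wrist"); cv2.imwrite("pics/wrist2.png",p)
go((0.4446,0.3295,0.029),np.radians(7.5))
E
```

```text
time: 3.68
tcp_pos: [0.4457, 0.329, 0.1008]
ee_rot: [-0.204, 3.134, 0.0]
ft_force: [1.2, -0.8, -0.1]
opening: 0.0699
from [0.4461 0.329  0.1012] delta cm [0.16 0.07 7.22] ang deg [ 0.01  0.08 -0.07] t 3.73
```

View pics/wrist2.png

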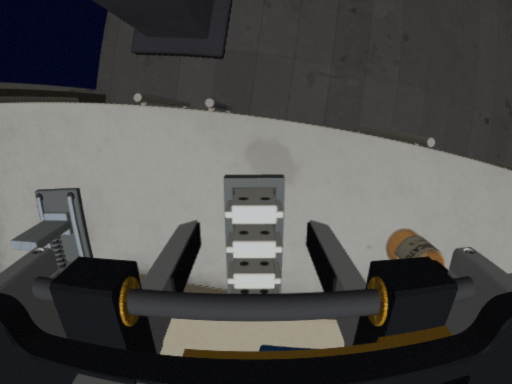

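The rack is centred between the fingertips: the spacers' column is at x≈254 and the fingertips are at about 195 and 315. I'll descend.

```bash
python3 -m crank '{"delta_pos":[[0.1,0.05,1.5],[0.15,0.07,4],[0.15,0.07,6],[0.15,0.07,7],[0.15,0.07,7.2],[0.15,0.07,7.2]],"angular":[[0,0,0],[0,0,0],[0,0,0],[0,0,0],[0,0,0],[0,0,0]]}' 7 
python3 -m crank '{"delta_pos":[[0,0,0],[0,0,0],[0,0,0],[0,0,0]],"angular":[[0,0,0],[0,0,0],[0,0,0],[0,0,0]]}' 3.5 25
python3 - <<'E'
from h import *
o=get_obs(); print({k:np.round(v,4) for k,v in o.items()})
E
```

```text
time: 4.47
tcp_pos: [0.4452, 0.3297, 0.0297]
ee_rot: [-0.203, 3.133, 0.001]
ft_force: [0.0, -1.3, 0.2]
opening: 0.0705
time: 4.97
tcp_pos: [0.4455, 0.3299, 0.0301]
ee_rot: [-0.203, 3.132, 0.002]
ft_force: [-0.6, 0.3, 1.9]
opening: 0.0457
{'time': np.float64(4.975), 'q': array([ 4.3290e-01,  2.5210e-01,  1.9050e+00, -2.0000e-04,  9.8130e-01,
       -1.2673e+00]), 'joint_velocities': array([-0.0012,  0.0015, -0.0018,  0.0016,  0.0011,  0.0009]), 'joint_efforts': array([-8.30000e-02, -3.48295e+01, -2.47838e+01, -1.86000e-02,
       -1.75000e-02, -7.00000e-04]), 'tcp_pos': array([0.4455, 0.3299, 0.0301]), 'ee_rot': array([-2.031e-01,  3.132e+00,  1.500e-03]), 'ft_force': array([-0.5964,  0.3398,  1.9481]), 'ft_torque': array([ 0.0128,  0.0258, -0.021 ]), 'opening': np.float64(0.0457)}
```

```bash
python3 -m crank '{"delta_pos":[[0,0,-0.6],[0,0,-2],[0,0,-4.5],[0,0,-7.5],[0,0,-10],[0,0,-11.3],[0,0,-11.5]],"angular":[[0,0,0],[0,0,0],[0,0,0],[0,0,0],[0,0,0],[0,0,0],[0,0,0]]}'
python3 - <<'E'
from h import *
go((0.591,0.1277,0.14),np.radians(8.9))
E
```

```text
time: 5.85
tcp_pos: [0.4456, 0.3299, 0.1462]
ee_rot: [-0.203, 3.13, 0.002]
ft_force: [-0.4, -0.2, -0.3]
opening: 0.046
from [0.4456 0.3299 0.1462] delta cm [-11.81 -21.93   0.65] ang deg [ 0.07  0.27 -1.48] t 5.85
```

```bash
python3 -m crank '{"delta_pos":[[-1,-1.8,0],[-3.2,-6,0],[-6,-11,0],[-8.7,-16,0.3],[-10.8,-20,0.6],[-11.6,-21.5,0.65],[-11.8,-21.9,0.65],[-11.8,-21.9,0.65],[-11.8,-21.9,0.65]],"angular":[[0,0,0],[0,0,-0.5],[0,0,-1],[0,0.2,-1.5],[0,0.2,-1.5],[0,0.2,-1.5],[0,0.2,-1.5],[0,0.2,-1.5],[0,0.2,-1.5]]}'
python3 - <<'E'
from m import *
c=calibration("wrist"); p,d=capture("wrist"); cv2.imwrite("pics/wrist3.png",p); W=cloud("wrist",d,c); np.save("W3.npy",W)
p,d=capture("scene"); cv2.imwrite("pics/scene3.png",cv2.resize(p[130:270,180:340],None,fx=4,fy=4)); 
go((0.591,0.1277,0.035),np.radians(8.9))
meas(W,dict(cell=(.585,.66,.09,.17,.054,.064),jaw=(.53,.585,.08,.16,.052,.068),tab=(.47,.53,.08,.16,.074,.085),base=(.45,.69,.06,.19,.005,.012)))
E
```

```text
time: 6.98
tcp_pos: [0.5902, 0.1292, 0.14]
ee_rot: [-0.247, 3.131, 0.002]
ft_force: [0.8, 1.1, -0.8]
opening: 0.0458
from [0.5904 0.129  0.1401] delta cm [-0.02 -0.15 10.51] ang deg [0.07 0.08 0.11] t 7.08
cell (array([600.2, 129. ]), array([ 1.6, 36.5]), 8.84, 103) [0.6005 0.1286 0.0574]
jaw (array([556.6, 122.1]), array([ 7.8, 35.4]), 8.95, 372) [0.556  0.122  0.0603]
tab (array([504.9, 113.8]), array([ 9.1, 38.8]), 8.91, 546) [0.5048 0.1136 0.0794]
base (array([539.9, 119.2]), array([146.6,  66.4]), 9.24, 4489) [0.5347 0.1185 0.0095]
```

View pics/wrist3.png

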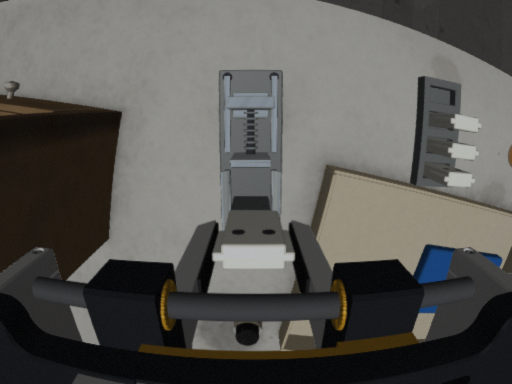

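View pics/scene3.png

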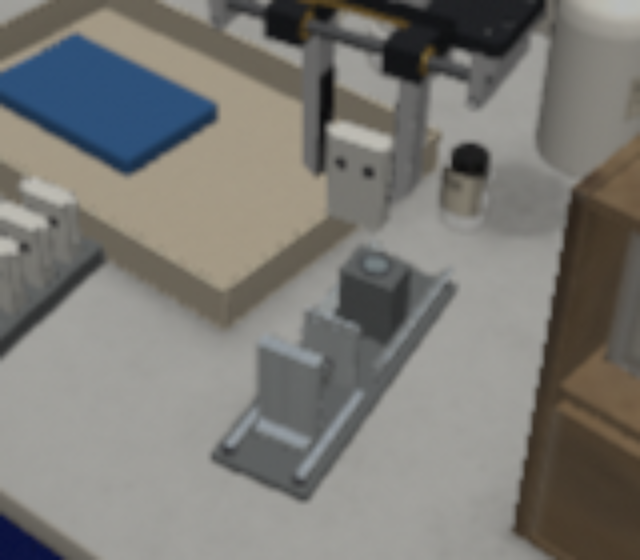

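The spacer is held squarely, with its top at (253,256), and the rack's first pocket is empty. I'll measure where the spacer sits relative to the tool.

```bash
python3 - <<'E'
from m import *
W=np.load("W3.npy")
meas(W,dict(top=(.55,.62,.07,.19,.168,.18),face=(.55,.595,.112,.142,.12,.165)))
m=(np.abs(W[...,0]-.585)<.05)&(np.abs(W[...,1]-.128)<.012)&(W[...,2]>.1)&(W[...,2]<.19)
P=W[m]; a=np.radians(8.9); s=(P[:,0]-.5904)*np.cos(a)+(P[:,1]-.129)*np.sin(a)
for z in np.arange(.11,.185,.006):
    k=abs(P[:,2]-z)<.003
    if k.sum(): print(round(z,3),np.round(np.percentile(s[k]*1000,[2,50,98]),1),k.sum())
E
```

```text
top (array([588.5, 129.4]), array([18.6, 70.2]), 8.9, 2682) [0.5865 0.1291 0.1746]
face (array([581.8, 127. ]), array([ 1.7, 30.5]), 8.86, 1222) [0.5818 0.127  0.1452]
0.116 [-9.  -8.8 -8.5] 21
0.122 [-9.4 -8.9 -8.5] 92
0.128 [-9.4 -8.9 -8.5] 104
0.134 [-9.3 -8.9 -8.5] 109
0.14 [-9.4 -8.9 -8.4] 133
0.146 [-9.3 -8.8 -8.4] 127
0.152 [-9.2 -8.8 -8.3] 150
0.158 [-9.3 -8.8 -8.2] 165
0.164 [-9.3 -8.7 -8.1] 181
0.17 [-9.3 -8.8 -8.1] 170
0.176 [-9.1 -2.3  5.8] 1154
```

```bash
python3 -m crank '{"delta_pos":[[-0.07,-0.15,1],[-0.07,-0.15,3.5],[-0.07,-0.15,6.5],[-0.07,-0.15,7.5],[-0.07,-0.15,8.5],[-0.07,-0.15,9.5],[-0.07,-0.15,10.2],[-0.07,-0.15,10.5],[-0.07,-0.15,10.5]],"angular":[[0,0,0],[0,0,0.1],[0,0,0.1],[0,0,0.1],[0,0,0.1],[0,0,0.1],[0,0,0.1],[0,0,0.1],[0,0,0.1]]}'
python3 - <<'E'
from h import *
go((0.5915,0.1277,0.0345),np.radians(8.9))
E
```

```text
time: 8.2
tcp_pos: [0.5916, 0.1278, 0.0351]
ee_rot: [-0.244, 3.131, 0.002]
ft_force: [0.3, 1.1, -1.0]
opening: 0.0458
from [0.5916 0.1278 0.0351] delta cm [ 0.01 -0.01  0.06] ang deg [0.08 0.09 0.01] t 8.2
```

```bash
python3 -m crank '{"delta_pos":[[0,0,0.07],[0,0,0.07],[0,0,0.07]],"angular":[[0,0,0],[0,0,0],[0,0,0]]}' 4.9
python3 -m crank '{"delta_pos":[[0,0,0],[0,0,0],[0,0,-0.5],[0,0,-2.5],[0,0,-5.5],[0,0,-8.5],[0,0,-10.2],[0,0,-10.5]],"angular":[[0,0,0],[0,0,0],[0,0,0],[0,0,0],[0,0,0],[0,0,0],[0,0,0],[0,0,0]]}' 7
python3 - <<'E'
from m import *
c=calibration("wrist"); p,d=capture("wrist"); cv2.imwrite("pics/wrist4.png",p); W=cloud("wrist",d,c); np.save("W4.npy",W)
p,d=capture("scene"); cv2.imwrite("pics/scene4.png",cv2.resize(p[130:270,180:340],None,fx=4,fy=4)); 
meas(W,dict(sptop=(.575,.61,.09,.17,.065,.072),jaw=(.53,.572,.08,.16,.052,.063),rest=(.455,.55,.28,.38,.060,.07),s1=(.458,.486,.28,.38,.060,.07)))
go((0.4746,0.3334,0.11),np.radians(7.5))
E
```

```text
time: 8.57
tcp_pos: [0.5917, 0.1278, 0.0347]
ee_rot: [-0.244, 3.13, 0.002]
ft_force: [1.0, 0.7, 0.3]
opening: 0.049
time: 9.57
tcp_pos: [0.5924, 0.1277, 0.1416]
ee_rot: [-0.244, 3.127, 0.002]
ft_force: [-0.7, -0.6, 0.5]
opening: 0.0703
sptop (array([590.6, 128.5]), array([16.3, 45.6]), 8.85, 806) [0.5901 0.1284 0.0693]
jaw (array([556.4, 122.2]), array([ 7.6, 35.3]), 8.81, 235) [0.5568 0.1222 0.058 ]
rest (array([504.4, 337.3]), array([76.5, 47.1]), 7.64, 1330) [0.5045 0.3349 0.0653]
s1 (array([474.9, 332.8]), array([16.5, 46. ]), 7.31, 446) [0.4751 0.3309 0.0653]
from [0.5913 0.1276 0.1395] delta cm [ 8.35 22.13  2.96] ang deg [0.08 0.09 1.41] t 9.68
```

View pics/wrist4.png

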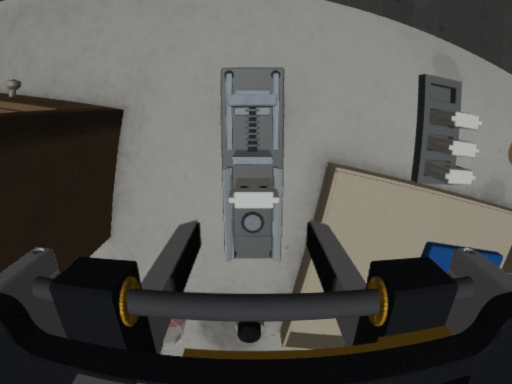

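View pics/scene4.png

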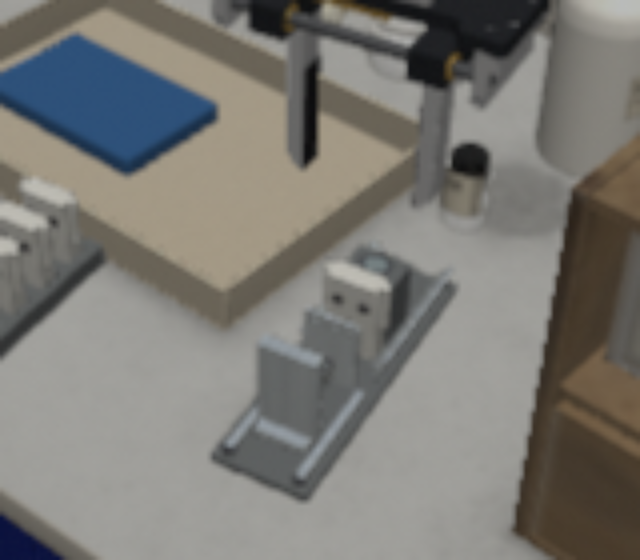

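Spacer 1 stands upright against the cell, with its top at (253,200). Now for spacer 2.

```bash
python3 -m crank '{"delta_pos":[[0.6,1.6,0],[2.2,5.8,0],[4.2,11,0.5],[6.2,16.5,1.5],[7.7,20.5,2.5],[8.2,21.8,2.9],[8.35,22.13,3],[8.35,22.13,3],[8.35,22.13,3]],"angular":[[0,0,0],[0,0,0.5],[0,0,1],[0,0,1.4],[0,0,1.4],[0,0,1.4],[0,0,1.4],[0,0,1.4],[0,0,1.4]]}' 7
python3 - <<'E'
from h import *
go((0.4748,0.3333,0.0295),np.radians(7.5))
E
```

```text
time: 10.8
tcp_pos: [0.4755, 0.3325, 0.11]
ee_rot: [-0.203, 3.133, 0.002]
ft_force: [0.5, -0.0, 0.8]
opening: 0.0698
from [0.4755 0.3325 0.11  ] delta cm [0.08 0.07 8.05] ang deg [ 0.08  0.12 -0.09] t 10.8
```

```bash
python3 -m crank '{"delta_pos":[[0.08,0.07,1.5],[0.08,0.07,4],[0.08,0.07,6.5],[0.08,0.07,7.7],[0.08,0.07,8.05],[0.08,0.07,8.05]],"angular":[[0,0.1,0],[0,0.1,0],[0,0.1,0],[0,0.1,0],[0,0.1,0],[0,0.1,0]]}' 7 
python3 -m crank '{"delta_pos":[[0,0,0],[0,0,0],[0,0,0],[0,0,0]],"angular":[[0,0,0],[0,0,0],[0,0,0],[0,0,0]]}' 3.5 25
python3 -m crank '{"delta_pos":[[0,0,-0.6],[0,0,-2],[0,0,-4.5],[0,0,-7.5],[0,0,-10],[0,0,-11.3],[0,0,-11.5]],"angular":[[0,0,0],[0,0,0],[0,0,0],[0,0,0],[0,0,0],[0,0,0],[0,0,0]]}'
python3 - <<'E'
from h import *
go((0.5738,0.125,0.14),np.radians(8.9))
E
```

```text
time: 11.55
tcp_pos: [0.4752, 0.3333, 0.0299]
ee_rot: [-0.203, 3.134, 0.003]
ft_force: [0.1, -0.4, 0.2]
opening: 0.07
time: 12.05
tcp_pos: [0.4755, 0.3335, 0.0304]
ee_rot: [-0.203, 3.133, 0.003]
ft_force: [0.0, 0.8, 1.5]
opening: 0.0456
time: 12.92
tcp_pos: [0.4757, 0.3335, 0.1464]
ee_rot: [-0.203, 3.132, 0.004]
ft_force: [-0.5, 0.9, -0.3]
opening: 0.0455
from [0.4757 0.3335 0.1464] delta cm [ -7.04 -21.94   0.62] ang deg [ 0.13  0.2  -1.49] t 12.93
```

```bash
python3 -m crank '{"delta_pos":[[-0.6,-1.8,0],[-2,-6,0],[-3.6,-11,0],[-5.2,-16,0.3],[-6.4,-20,0.6],[-6.9,-21.5,0.6],[-7,-21.9,0.6],[-7,-22,0.6],[-7,-22,0.6]],"angular":[[0,0,0],[0,0,-0.5],[0,0,-1],[0,0.2,-1.5],[0,0.2,-1.5],[0,0.2,-1.5],[0,0.2,-1.5],[0,0.2,-1.5],[0,0.2,-1.5]]}'
python3 - <<'E'
from m import *
o=get_obs(); t=o["tcp_pos"]
c=calibration("wrist"); p,d=capture("wrist"); cv2.imwrite("pics/wrist5.png",p); W=cloud("wrist",d,c)
m=(np.abs(W[...,0]-t[0])<.05)&(np.abs(W[...,1]-t[1])<.012)&(W[...,2]>.1)&(W[...,2]<.19)
P=W[m]; a=np.radians(8.9); s=(P[:,0]-t[0])*np.cos(a)+(P[:,1]-t[1])*np.sin(a)
for z in (.122,.14,.158,.176):
    k=abs(P[:,2]-z)<.004; print(z,np.round(np.percentile(s[k]*1000,[2,50,98]),1))
meas(W,dict(sptop=(.58,.61,.09,.17,.065,.072),jaw=(.53,.572,.08,.16,.052,.063)))
go((0.5731,0.125,0.035),np.radians(8.9))
E
```

```text
time: 14.05
tcp_pos: [0.5731, 0.1254, 0.1402]
ee_rot: [0.246, -3.132, -0.004]
ft_force: [-0.5, 0.3, -0.1]
opening: 0.0457
0.122 [-9.5 -9.  -8.7]
0.14 [-9.4 -8.9 -8.5]
0.158 [-9.5 -9.  -8.5]
0.176 [-9.3 -2.4  6.2]
jaw (array([556.5, 122.1]), array([ 7.8, 35.7]), 8.93, 217) [0.5565 0.1221 0.0578]
from [0.5732 0.1254 0.1402] delta cm [ 1.000e-02 -6.000e-02  1.052e+01] ang deg [0.14 0.01 0.09] t 14.1
```

View pics/wrist5.png

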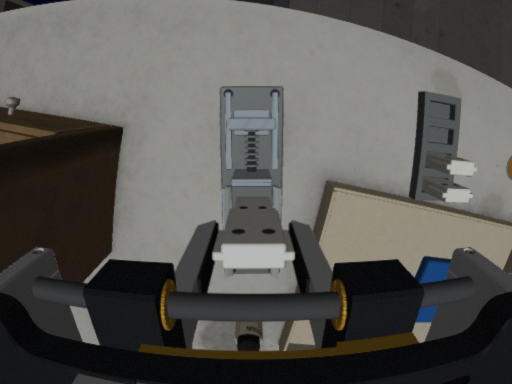

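The second spacer is held squarely at (253,256), and two spacers remain in the rack. There are about 3 mm of clearance either side, so I'll lower it.

```bash
python3 -m crank '{"delta_pos":[[0,-0.06,1],[0,-0.06,3],[0,-0.06,5],[0,-0.06,6.5],[0,-0.06,8],[0,-0.06,9.3],[0,-0.06,10.2],[0,-0.06,10.5],[0,-0.06,10.5]],"angular":[[0,0,0],[0,0,0.1],[0,0,0.1],[0,0,0.1],[0,0,0.1],[0,0,0.1],[0,0,0.1],[0,0,0.1],[0,0,0.1]]}'
python3 - <<'E'
from h import *
go((0.5731,0.125,0.0345),np.radians(8.9)); o=get_obs(); print(o["ft_force"],o["ft_torque"])
E
```

```text
time: 15.22
tcp_pos: [0.5734, 0.125, 0.0354]
ee_rot: [-0.244, 3.132, 0.004]
ft_force: [0.1, -0.1, -0.3]
opening: 0.0458
from [0.5734 0.125  0.0354] delta cm [0.03 0.   0.09] ang deg [ 0.14  0.03 -0.01] t 15.22
[ 0.1045599  -0.05814877 -0.34768132] [ 0.0292967  -0.02014288 -0.003351  ]
```

```bash
python3 -m crank '{"delta_pos":[[0,0,0.08],[0,0,0.08],[0,0,0.08]],"angular":[[0,0,0],[0,0,0],[0,0,0]]}' 4.9
python3 -m crank '{"delta_pos":[[0,0,0],[0,0,0],[0,0,-0.5],[0,0,-2.5],[0,0,-5.5],[0,0,-8.5],[0,0,-10.2],[0,0,-10.5]],"angular":[[0,0,0],[0,0,0],[0,0,0],[0,0,0],[0,0,0],[0,0,0],[0,0,0],[0,0,0]]}' 7
python3 - <<'E'
from m import *
c=calibration("wrist"); p,d=capture("wrist"); cv2.imwrite("pics/wrist6.png",p); W=cloud("wrist",d,c); np.save("W6.npy",W)
p,d=capture("scene"); cv2.imwrite("pics/scene6.png",cv2.resize(p[130:270,180:340],None,fx=4,fy=4)); 
meas(W,dict(sptop2=(.55,.58,.09,.17,.065,.072),sptop1=(.5825,.61,.09,.17,.065,.072),jaw=(.53,.5635,.08,.16,.052,.063),tab=(.47,.53,.08,.16,.074,.085)))
E
```

```text
time: 15.6
tcp_pos: [0.5737, 0.125, 0.0349]
ee_rot: [-0.244, 3.131, 0.004]
ft_force: [0.6, -0.1, 0.8]
opening: 0.0489
time: 16.6
tcp_pos: [0.5745, 0.1248, 0.1418]
ee_rot: [-0.243, 3.128, 0.003]
ft_force: [0.1, 0.3, -0.5]
opening: 0.0699
sptop2 (array([565.2, 126. ]), array([44.9, 29.6]), 89.97, 791) [0.5706 0.1259 0.0692]
sptop1 (array([590.6, 128.9]), array([16.2, 45.7]), 8.5, 736) [0.5905 0.1278 0.0694]
jaw (array([558.8, 123. ]), array([12.5, 36.6]), 8.75, 288) [0.5573 0.1239 0.0577]
tab (array([504.6, 113.4]), array([ 9.2, 40.2]), 8.81, 580) [0.5045 0.1135 0.0793]
```

View pics/wrist6.png

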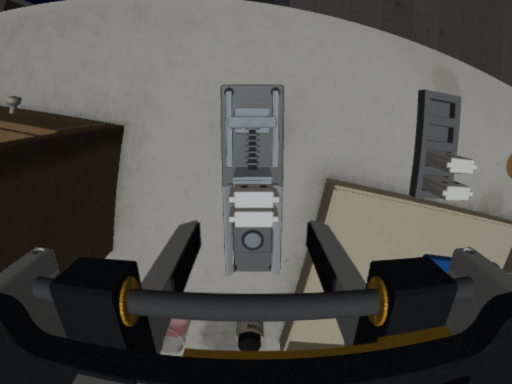

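View pics/scene6.png

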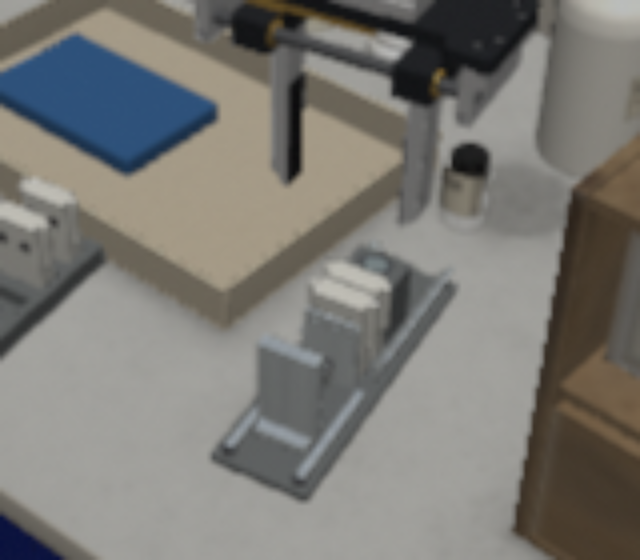

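Both spacers stand side by side in front of the cell, with tops at (253,200) and (253,219), and two are left in the rack. Next I'll grip the tab across its 40 mm width.

```bash
python3 - <<'E'
from h import *
go((0.5047,0.1139,0.043),np.radians(8.9))
E
```

```text
from [0.5733 0.1247 0.1397] delta cm [ 6.96 -0.03  9.66] ang deg [ 0.13  0.04 -0.01] t 16.7
```

```bash
python3 -m crank '{"delta_pos":[[1,0,0],[3.5,0,0],[6,0,0.5],[6.8,0,2],[6.96,0,4.5],[6.96,-0.03,7],[6.96,-0.03,9],[6.96,-0.03,9.6],[6.96,-0.03,9.65]],"angular":[[0.1,0,0],[0.1,0,0],[0.1,0,0],[0.1,0,0],[0.1,0,0],[0.1,0,0],[0.1,0,0],[0.1,0,0],[0.1,0,0]]}' 7
python3 - <<'E'
from h import *
go((0.5047,0.1139,0.043),np.radians(8.9))
E
python3 -m crank '{"delta_pos":[[0,0,0],[0,0,0],[0,0,0],[0,0,0]],"angular":[[0,0,0],[0,0,0],[0,0,0],[0,0,0]]}' 3 35
python3 - <<'E'
from h import *
o=get_obs(); print(o["tcp_pos"],o["ft_force"],o["opening"])
E
```

```text
time: 17.82
tcp_pos: [0.5043, 0.1139, 0.0425]
ee_rot: [0.243, -3.132, -0.001]
ft_force: [0.6, 0.4, 0.1]
opening: 0.0702
from [0.5043 0.1139 0.0425] delta cm [-0.04 -0.01 -0.05] ang deg [ 0.04 -0.03 -0.01] t 17.82
time: 18.32
tcp_pos: [0.5049, 0.1129, 0.043]
ee_rot: [-0.245, 3.132, -0.002]
ft_force: [-0.2, -4.1, -0.4]
opening: 0.0397
[0.50490454 0.11293327 0.04297024] [-0.24235115 -4.11674075 -0.43649149] 0.03966211157136075
```

Gripped: the opening reads 39.7 mm on the 40 mm tab. Now I'll slide it gently and watch the force.

```bash
python3 -m crank '{"delta_pos":[[-0.1,0,0],[-0.2,0,0],[-0.3,0,0],[-0.4,0,0],[-0.5,0,0],[-0.6,0,0],[-0.6,0,0],[-0.6,0,0]],"angular":[[0,0,0],[0,0,0],[0,0,0],[0,0,0],[0,0,0],[0,0,0],[0,0,0],[0,0,0]]}'
python3 -m crank '{"delta_pos":[[-0.1,0,0],[-0.2,0,0],[-0.3,0,0],[-0.3,0,0],[-0.3,0,0]],"angular":[[0,0,0],[0,0,0],[0,0,0],[0,0,0],[0,0,0]]}'
python3 -m crank '{"delta_pos":[[-0.1,0,0],[-0.2,0,0],[-0.2,0,0],[-0.2,0,0]],"angular":[[0,0,0],[0,0,0],[0,0,0],[0,0,0]]}'
python3 -m crank '{"delta_pos":[[-0.1,0,0],[-0.2,0,0],[-0.2,0,0],[-0.2,0,0]],"angular":[[0,0,0],[0,0,0],[0,0,0],[0,0,0]]}'
```

```text
time: 19.32
tcp_pos: [0.5109, 0.1139, 0.043]
ee_rot: [-0.245, 3.131, -0.002]
ft_force: [-1.3, -2.5, -0.2]
opening: 0.0394
time: 19.95
tcp_pos: [0.5136, 0.1143, 0.043]
ee_rot: [-0.245, 3.132, -0.003]
ft_force: [-2.5, -2.5, 2.9]
opening: 0.0396
time: 20.45
tcp_pos: [0.5155, 0.1146, 0.0429]
ee_rot: [0.245, -3.132, 0.003]
ft_force: [-4.1, -2.3, 3.8]
opening: 0.04
time: 20.95
tcp_pos: [0.5172, 0.1149, 0.043]
ee_rot: [0.245, -3.131, 0.003]
ft_force: [-4.8, -3.8, 4.2]
opening: 0.0398
```

```bash
python3 -m crank '{"delta_pos":[[-0.1,0,0],[-0.1,0,0],[-0.1,0,0]],"angular":[[0,0,0],[0,0,0],[0,0,0]]}'
python3 - <<'E'
from m import *
c=calibration("wrist"); p,d=capture("wrist"); cv2.imwrite("pics/wrist7.png",p)
p,d=capture("scene"); cv2.imwrite("pics/scene7.png",cv2.resize(p[130:270,180:340],None,fx=4,fy=4)); W=cloud("scene",d)
p,d=capture("top"); cv2.imwrite("pics/top7.png",cv2.resize(p[130:260,130:330],None,fx=4,fy=4)); W2=cloud("top",d)
B=dict(tab=(.48,.545,.08,.16,.072,.085),jaw=(.54,.569,.08,.16,.045,.061),sp=(.56,.61,.08,.165,.061,.074),cell=(.6,.66,.09,.17,.05,.063),rest=(.43,.56,.28,.38,.056,.07),bb=(.72,.78,.11,.18,.05,.07),db=(.45,.51,.46,.53,.085,.1))
meas(W,B); print(); meas(W2,B)
print(get_obs()["tcp_pos"],get_obs()["ft_force"])
E
```

```text
time: 21.32
tcp_pos: [0.5179, 0.115, 0.043]
ee_rot: [0.245, -3.13, 0.003]
ft_force: [-5.8, -2.4, 4.1]
opening: 0.0398
tab (array([516.8, 112. ]), array([19.3, 63.5]), 10.92, 125) [0.5156 0.1105 0.0776]
jaw (array([563.2, 119.6]), array([34.6, 10.3]), 89.97, 27) [0.5623 0.1269 0.0536]
sp (array([576.1, 113.5]), array([27.8, 48.6]), 62.56, 31) [0.5798 0.1102 0.0655]
rest (array([519.8, 336.1]), array([47.3, 45.4]), 6.0, 173) [0.5184 0.3345 0.0619]
bb (array([750.8, 144.6]), array([28.1, 30.5]), 5.01, 82) [0.7494 0.1435 0.0578]
db (array([481.4, 496.6]), array([21.9, 24.7]), 35.93, 61) [0.4803 0.4953 0.0909]

cell (array([621.8, 133.7]), array([17.2, 35.2]), 4.5, 62) [0.6227 0.1329 0.0578]
rest (array([519.5, 341. ]), array([45.8, 44.1]), 4.44, 140) [0.5195 0.3405 0.0638]
bb (array([751. , 152.6]), array([24.9, 29.2]), 50.48, 64) [0.751  0.1507 0.0596]
db (array([481.6, 501.4]), array([24.2, 25.5]), 47.76, 68) [0.4814 0.5013 0.0937]
[0.51787065 0.11498623 0.04293743] [-4.30738725 -3.40984148  4.69421975]
```

View pics/wrist7.png

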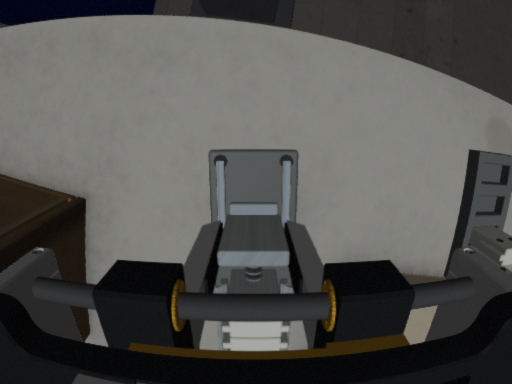

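View pics/scene7.png

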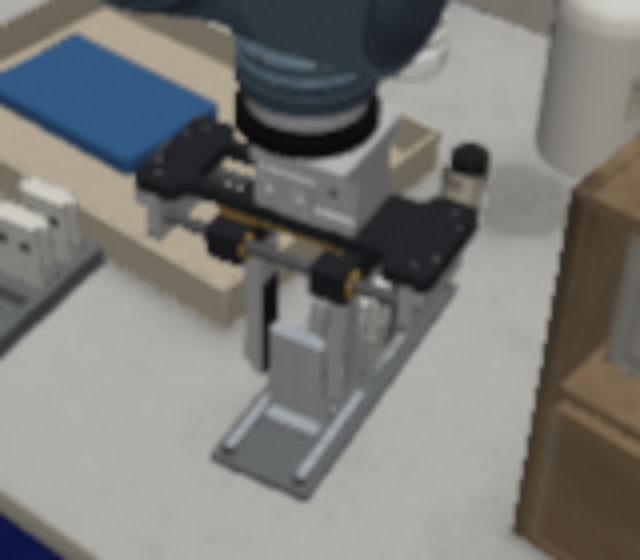

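View pics/top7.png

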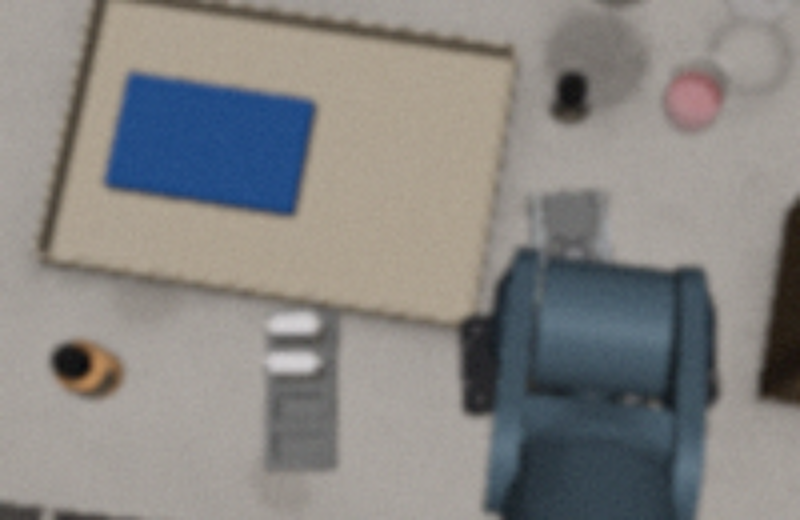

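```bash
python3 - <<'E'
from m import *
F=[];
for i in range(6):
    c=calibration("wrist"); p,d=capture("wrist"); o=get_obs(); F.append(o["ft_force"])
W=cloud("wrist",d,c); print(np.mean(F,0),o["tcp_pos"])
a=np.radians(8.9)
s=((W[...,0]-.5047)*np.cos(a)+(W[...,1]-.1136)*np.sin(a))*1000; l=(-(W[...,0]-.5047)*np.sin(a)+(W[...,1]-.1136)*np.cos(a))*1000
for nm,(z0,z1,s0,s1) in dict(tab=(.074,.084,-15,35),jaw=(.054,.061,35,75),sp=(.064,.075,45,100)).items():
    m=(abs(l)<14)&(W[...,2]>z0)&(W[...,2]<z1)&(s>s0)&(s<s1); print(nm,m.sum(),np.round(np.percentile(s[m],[1,5,50,95,99]),1) if m.any() else "")
cv2.imwrite("pics/w8.png",cv2.resize(p[190:384,170:340],None,fx=3,fy=3))
E
```

```text
[-5.06220175 -3.50488885  4.64645039] [0.51784915 0.11499447 0.04291874]
tab 965 [ 7.5  7.8 10.9 16.3 16.9]
jaw 0 
sp 1233 [65.  65.9 77.7 91.4 92.5]
```

View pics/w8.png

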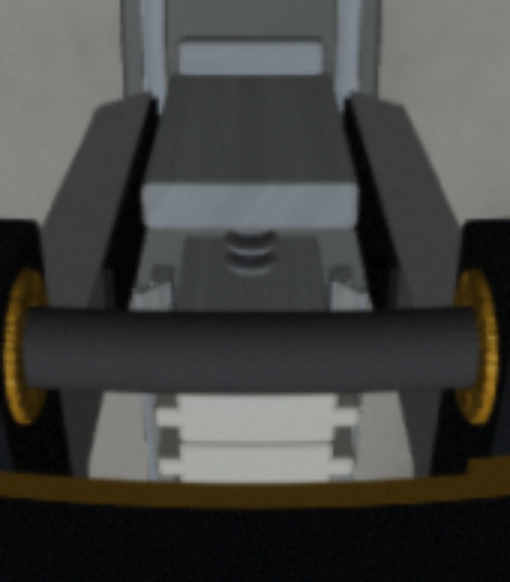

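```bash
python3 - <<'E'
from bench import *
print(hand_in())
E
```

```text
the job is handed in; nothing more can be done
None
```

I put two spacers side by side, ears up, between the cell and the jaw in the roughly 40 mm gap. I then gripped the tab, slid it towards the cell, and handed the job in at about 22 s while still holding it there.

**Carriage:** the last wrist measurement put it at about 12 to 13 mm, well short of its 28 mm end stop. The tab read about 12.2 mm and the tool 13.3 mm, so the tab may have slipped about 1 mm in the grip.

**Jaw:** I couldn't see the jaw directly, because the gripper's crossbar hid it. The face of the stack sits about 65 mm ahead of the tab's starting place, so the jaw must be pushed back about 4 mm of its 12 mm. The measured push of about 5 N agrees with its spring at that depth.

**Force on the tool:** it was small throughout, with about 3.5 N sideways and 4.6 N vertical on top of the push at the end. The sideways part came from gripping the tab about 1 mm off centre.

**Other items:** both placed spacers show upright in the last view. The two spare spacers are still standing in the rack, and the beaker and bottles are where they started in the last top view.

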